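# Lock a cedar shim in the trimming jig

### The arm

A 6-joint arm with a two-finger parallel gripper is mounted at the origin on the work surface. World frame = base frame: x ahead of the robot, y to its left, z up, the work surface at z = 0. Lengths are in m, angles in rad, forces in N, time in s.
With the tool pointing down it reaches from about 0.25 to 0.775 m from the base axis. Payload 4 kg.
Tool frame: the origin (TCP) lies at the very end of the fingers, on their centre line; the grasp point (between the pads) lies 19 mm behind it; z points along the fingers, y is the direction in which the jaws open and shut (so a half turn about z gives the same grasp; the last joint's range is limited). The gripper opens to 85 mm and grips with 20 to 120 N. Pads are 22 mm wide; open, the fingers measure 114 mm over their backs; the gripper's body (76 mm by 85 mm) begins 54 mm behind the grasp point. The pads swing forward as they close: fully open they stand 13 mm farther back than shut.
Start: joints at [1.003, 0.087, 1.371, -0, 1.684, -0.103], TCP at [0.247, 0.492, 0.231] pointing down, gripper open.
Joint ranges: [-3.1, 3.1], [-0.76, 2.03], [0.27, 2.55], [-1.08, 4.22], [0.17, 2.65], [-2.57, 2.57]. Speed limits (rad/s): [2.79, 2.79, 3.14, 3.14, 3.14, 3.14].

### API

Orientations are given as a 3x3 rotation matrix whose columns are the frame's x, y, z axes.
In Python, from plant import manip gives the robot as it stands. The module is installed in compiled form; this text tells all that it offers.
- The arm moves only by the tool move_arm, never from a script. Its argument "motion" is a list of rows, each a list of 7 numbers: the shift along the tool's x, y, z in m, then the turn, a rotation vector about the tool's x, y, z in degrees, then the closure, from 0 (fully open) to 1 (shut). In form: [[tx, ty, tz, ax, ay, az, jaw], ...]. A call has 1 to 10 rows; each row is the pose to reach, as a shift and turn from the pose commanded when the call began, along the tool's axes at that moment; what a row does not reach only later rows make up. A row lasts 1/8 s, in which the tool goes at most 62.5 mm and 10.7 degrees, less where a joint would pass 70% of its speed; a pose out of reach is approached as far as the arm can. A call with a gripper value outside its range is refused whole. The fingers move at their own pace and stop on an object; "force" is the grip in N (left out, the last holds). Time passes only in rows, so rows that repeat a pose let the fingers close. It gives the time, the measured TCP pose, the force and the opening at its end, in the units of the state.
- manip.observe(): the state, without advancing time (a new reading comes with each control period).
- manip.grab_frame(name): name is "side" or "top" or "wrist"; returns a dict with "frame" (400x640x3 uint8, red, green, blue), "fx", "fy", "cx", "cy" (pixels), "R" (3x3) and "t" (3): a world point X has camera coordinates R X + t. Camera axes: x right, y down, z forward; pixel columns grow to the right and rows downward; lengths in m; the calibration is good to about 2 mm. The wrist camera is an equidistant fisheye: a pixel r from the principal point sees the ray r / f radians off the axis. A picture is of the moment at which its call begins. There is no depth.
- manip.job_done(): hands the job in, once; it reports no verdict.
The state is a dict: "t": time; "joint_pos": joint angles; "dq": joint speeds; "effort": joint torques, N m; "ee_pos": TCP position; "ee_rot": TCP orientation; "force": force on the tool from outside, world axes, zero at the start; "torque": the same for the moment, N m; "grip_width": finger opening in m.
Only numpy, scipy, OpenCV 4.12 (cv2) and the standard library are available. Lean on these libraries where they do the work, as an engineer would, in place of code of your own. Each camera call takes 0.05 s, during which the arm holds its last target. There are 200 camera calls.

### The job

Clamp the cedar shim in the trimming jig for cutting. Loosen the wing screw on the stop collar without shifting the collar, then slide the collar along its rod so that its paddle pushes the shim fully home and snug against the steel facing of the fence, and hold it there a moment with a gentle push of about 8 N (over 15 N would bruise the soft cedar). Turn the screw tight again with the collar still against the shim, let go, and leave the other things on the mat where they are.

Things in the scene. Friction and masses are not known exactly. Their poses are not given: they have to be found in the camera images.
- jig: Plywood trimming jig fixed on the green mat (mat top 3 mm above the table): deck 110 x 290 x 18 mm, origin at the centre of its underside, z up. +y runs along the rod and the shim lane, towards the fence. The 12 mm steel rod lies at x = +24 mm, 42 mm above the origin, between two posts 54 mm high at y = +-133 mm. The lane is centred at x = -27 mm between 6 mm high strips.
- fence: Wooden end stop of the shim lane, 52 x 16 x 20 mm, fixed on the deck at its +y end, with a steel facing (44 x 6 x 14 mm) on two adjuster rods, which the shim's thin end must meet. The facing stands out 0 to 20 mm, unknown, firmly set and not measured. Origin: where the bottom middle of the facing's face would be at 0 mm; the face lies 0 to 20 mm to its -y side. Axes as the jig's.
- paddle (a point): Centre of the front face (+y side) of the collar's paddle, a stiff aluminium finger 26 mm wide, 10 mm thick (y), 18 mm high, 3 mm above the deck, which meets the shim's thick end. Axes as the jig's. Seen from the wing screw's axis this point lies 51 mm to the -x side and 12 mm ahead (+y). It starts at least 10 mm behind the shim and moves with the collar.
- stop: Stop collar: aluminium, 33 mm diameter, 24 mm long, with the paddle on a side arm and the wing screw on top. Origin: its middle, on the rod axis; axes as the jig's. It only slides along the rod, 25 to 70 mm to its final place. Screw loose: 2 N of friction, light damping. Screw tight: it creeps about 1 mm/s under 25 N. Pressing on a seated shim, the force rises steeply, several N per mm.
- screw (a joint): Angle (rad) of the upright steel wing screw on the collar; its axis meets the rod. 0 is the tight end stop; it grows as the screw is loosened, counter-clockwise seen from above, up to 2.4. It starts at 0 to 0.15. Tight is below 0.3; above 0.6 it grips nothing, and 1.0 or more is properly loosened. Friction about 0.08 Nm, a little more while tight; it stays where it is left.
- wing (a point): Grip point of the wing screw: on its axis, 89 mm above the table, 2 mm above the middle of the flat upright wing, which is 36 mm long (this point's y axis), 8 mm thick (x) and 24 mm high (75 to 99 mm above the table). At screw angle 0 the wing lies along the rod. The collar's top below it is 65 mm above the table.
- shim: Loose tapered cedar shim, 120 mm long (y), 36 mm wide (x), 4 mm thick at its thin +y end and 8 mm at its thick -y end, about 30 g, lying flat in the lane with 1.5 mm of play each side. Origin: centre of its underside. Its thin end starts 5 to 35 mm short of the facing, and its thick end is ahead of the paddle.
- jar: Bystander: squat glass jar with a twist cap, 68 mm wide, 70 mm high; origin at the centre of its underside.
- acorn: Bystander: acorn-shaped lidded ceramic dish, 82 mm wide, 82 mm high; origin at the centre of its underside.
- sharpener: Bystander: pink plastic pencil sharpener with a crank, 60 x 115 x 84 mm with the crank; origin under its middle.
- scraper: Bystander: stainless bench scraper with a wooden grip lying flat, about 90 x 150 x 18 mm; origin under its middle.
Not all that is in view belongs to the job. Of the things that look like the shim, the middle-sized one is meant.

How it is judged:
On the way, in this order (a step that is already met when the one before it is completed fails the run):
1. the wing screw is loosened while the collar is still in its place (value of joint screw above 0.9 rad and distance of stop from where it was at the start of the episode below 0.008 m), for 0.1 s.
2. with the screw loose, the paddle presses the shim snug against the fence (value of joint screw above 0.8 rad and contact force between shim and fence above 3 N and contact force between stop and shim above 3 N), for 0.3 s.
At the end, for the whole second after the job is handed in: The screw is tight (below 0.3 rad), the shim lies flat in its lane at rest, its thin end at the facing (within its 20 mm setting range, 2.5 mm over), and the paddle is within 2.5 mm of the shim's thick end (value of joint screw below 0.3 rad and y of shim in the frame of fence between -0.0825 and -0.058 m and y of paddle in the frame of shim above -0.0625 m and z of shim in the frame of fence below 0.002 m and angle between the z axis of shim and the z axis of jig, either way round below 0.03 rad and linear speed of shim below 0.01 m/s); the robot touches nothing.
It fails at once if the shim is squeezed with more than 15 N (contact force between stop and shim above 15 N or contact force between shim and fence above 15 N).
It fails at once if a bystander is shifted by more than 15 mm (distance of any of jar, acorn, sharpener, scraper from where it was at the start of the episode above 0.015 m).
It also fails if it takes over 54 s, if anything falls off the work surface, if the arm or the gripper's body presses on something with over 40 N, if the wrist force passes 120 N, or if a joint passes its speed limit or range.

## Working session

There is one attempt and no reset: what is moved stays moved. The work goes in short steps, Python scripts to look and compute and a tool call to move; the robot and the scene stay as the last step left them, time stands still between calls to the robot, and variables do not carry over. Pictures are saved under pics/ and viewed, about 8 in all and at most 12, crops included, and the job is handed in when it is done.

Besides the shell and the picture viewer there is one more tool, called after "Emit:" as a command line: name --pt "numbers of a row" for each row, then --argument value for the rest. move_arm: Moves the arm, as the interface text tells. Its arguments: {"type":"object","properties":{"motion":{"type":"array","items":{"type":"array","items":{"type":"number"}}},"force":{"type":"number"}},"required":["motion"]}

```bash
mkdir -p pics; cat > h.py <<'E'
import numpy as np, cv2
from plant import manip
def grab(n,fn=None):
    f=manip.grab_frame(n)
    if fn: cv2.imwrite('pics/'+fn,cv2.cvtColor(f['frame'],cv2.COLOR_RGB2BGR)); np.savez('pics/'+fn[:-4],**f)
    return f
def ray(f,u,v):
    R=np.array(f['R']);t=np.array(f['t'])
    d=np.array([(u-f['cx'])/f['fx'],(v-f['cy'])/f['fy'],1.]);return -R.T@t,R.T@d
def onz(f,u,v,z):
    o,d=ray(f,u,v);return o+d*(z-o[2])/d[2]
def proj(f,X):
    p=np.array(f['R'])@np.array(X)+np.array(f['t']);return np.array([f['fx']*p[0]/p[2]+f['cx'],f['fy']*p[1]/p[2]+f['cy']])
E
python3 - <<'E'
from h import *
for n in('top','side'):
    f=grab(n,n+'0.png');print(n,f['fx'],f['cx'],f['cy'],np.round(f['R'],3).tolist(),np.round(f['t'],3),'cam',-np.array(f['R']).T@f['t'])
print(manip.observe())
E
```

```text
top 439.4809843618341 322.987703363935 197.9562053721991 [[-0.004, -1.0, 0.003], [-0.999, 0.004, -0.053], [0.053, -0.003, -0.999]] [0.044 0.464 1.166] cam [0.40166759 0.04602593 1.18859003]
side 456.5724180629495 319.8465838131085 198.69084338976046 [[0.83, -0.558, 0.012], [-0.428, -0.65, -0.628], [0.358, 0.516, -0.778]] [-0.379  0.29   1.281] cam [-0.02047368 -0.68308178  1.18385454]
{'t': 0.1, 'joint_pos': array([ 1.00295298e+00,  8.79080928e-02,  1.37210187e+00, -1.12057066e-05,
        1.68360993e+00, -1.03120242e-01]), 'dq': array([-8.51663429e-05, -2.17427453e-03, -3.30229826e-03,  6.61310098e-04,
        1.03034733e-03, -1.79555922e-04]), 'effort': array([ 1.62452852e-03, -3.53016508e+01, -3.14216888e+01, -2.86671375e-04,
        7.94228894e-03,  2.27943974e-05]), 'ee_pos': array([0.246272  , 0.4912825 , 0.23024206]), 'ee_rot': array([[-8.93945029e-01,  4.48175319e-01, -1.08089473e-03],
       [ 4.48176579e-01,  8.93943406e-01, -1.71508128e-03],
       [ 1.97601614e-04, -2.01762009e-03, -9.99997945e-01]]), 'force': array([-0.24251187, -0.34159275, -0.11565536]), 'torque': array([-0.02543831,  0.00185535, -0.0183332 ]), 'grip_width': 0.08553752462132898}
```

View pics/top0.png

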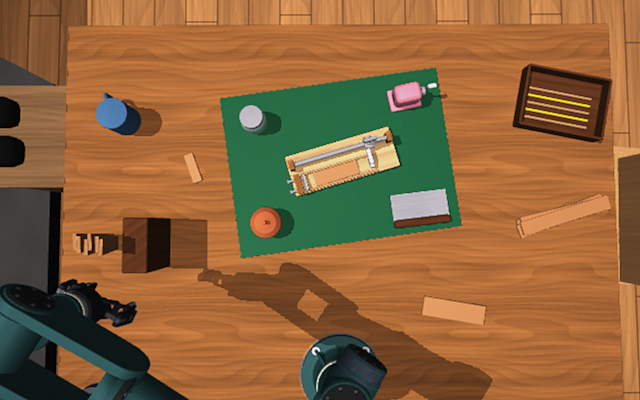

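View pics/side0.png

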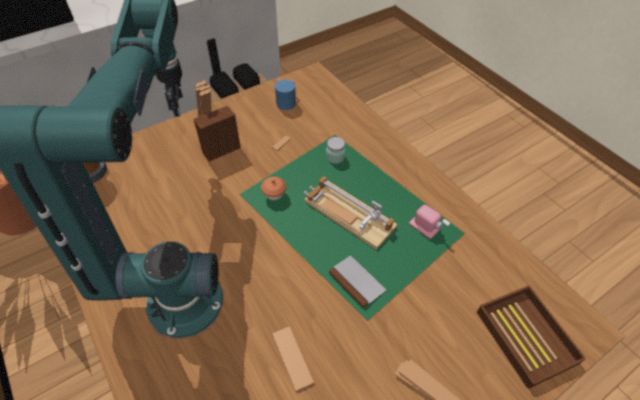

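The top view shows the jig at about (343,160), with its fence at the left end (300,185). The rod is on the upper side and the collar is near (370,150).

Things that could be taken for the shim:
- small strip at (193,167)
- piece in the jig lane at (338,176)
- large board at (455,310)
- long board at (563,215)

The middle-sized one is the piece in the lane. I'll check it in a crop.

```bash
python3 - <<'E'
import cv2
a=cv2.imread('pics/top0.png')[115:205,270:420]
b=cv2.imread('pics/side0.png')[165:255,290:410]
cv2.imwrite('pics/c1.png',cv2.resize(a,None,fx=5.3,fy=5.3,interpolation=cv2.INTER_CUBIC))
E
```

```text
(no output)
```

View pics/c1.png

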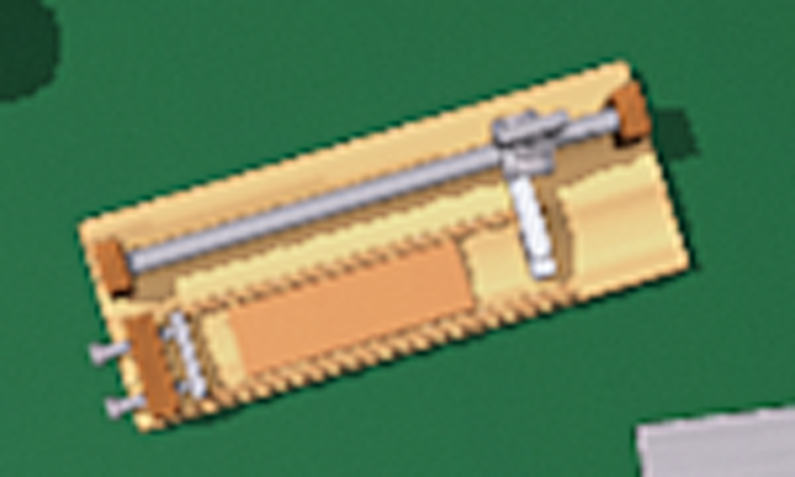

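The crop shows one orange-brown shim in the lane at (350,305). It lies between the paddle (540,270) and the facing (185,350). The wing runs along the rod at about (530,125). Next I'll compute the jig pose.

```bash
cat >> h.py <<'E'
def jigfit(pts):  # pts: jig-frame xy -> world xy, rigid LSQ
    A=np.array([p[0] for p in pts],float);B=np.array([p[1] for p in pts],float)
    a=A-A.mean(0);b=B-B.mean(0)
    th=np.arctan2((a[:,0]*b[:,1]-a[:,1]*b[:,0]).sum(),(a*b).sum())
    R=np.array([[np.cos(th),-np.sin(th)],[np.sin(th),np.cos(th)]])
    c=B.mean(0)-R@A.mean(0);return th,R,c,(A@R.T+c-B)
E
python3 - <<'E'
from h import *
f=manip.grab_frame('top')
def P(x,y,z): return onz(f,(x+.5)/5.3-.5+270,(y+.5)/5.3-.5+115,z)[:2]
z=.021
th,R,c,res=jigfit([((.055,.145),P(80,226,z)),((.055,-.145),P(628,63,z)),((-.055,-.145),P(691,265,z)),((-.055,.145),P(146,431,z))])
print('jig',c,np.degrees(th),res)
# check / collar
for n,p,zz in[('wing',(537,127),.099),('shim thick',(466,272),.028),('shim thin',(236,342),.025),('paddle front',(528,262),.042),('facing front',(197,350),.035)]:
    print(n,P(*p,zz),R.T@(P(*p,zz)-c))
o=manip.observe();Rt=o['ee_rot'];print(R[:,1])
E
```

```text
jig [ 0.56271666 -0.01021952] 16.69817412556582 [[ 4.25639996e-04  3.58570180e-06]
 [ 1.59202012e-03 -2.91995331e-04]
 [-7.69448548e-04 -1.32009602e-03]
 [-1.24821156e-03  1.60850565e-03]]
wing [ 0.60813617 -0.07772229] [ 0.02410868 -0.07770668]
shim thick [ 0.54842681 -0.04949606] [-0.0249726  -0.03351442]
shim thin [0.51392173 0.06588335] [-0.02487069  0.08691398]
paddle front [ 0.55152803 -0.07908934] [-0.03050519 -0.06275087]
facing front [0.50903523 0.08510399] [-0.02402847  0.10672815]
[-0.28733     0.95783165]
```

Emit:
move_arm --pt "-0.0579 -0.0347 0.003 0 0 8 0.4" --pt "-0.1157 -0.0693 0.006 0 0 16 0.4" --pt "-0.1736 -0.104 0.009 0 0 24 0.4" --pt "-0.2314 -0.1386 0.012 0 0 32 0.4" --pt "-0.2893 -0.1733 0.015 0 0 40 0.4" --pt "-0.3471 -0.2079 0.018 0 0 46.7 0.4" --pt "-0.405 -0.2426 0.021 0 0 46.7 0.4" --pt "-0.4628 -0.2772 0.024 0 0 46.7 0.4" --pt "-0.5207 -0.3119 0.027 0 0 46.7 0.4" --pt "-0.5785 -0.3465 0.03 0 0 46.7 0.4" --force 60

```text
t: 1.4
ee_pos: [0.5822, -0.0371, 0.2031]
ee_rot: [[-0.287, 0.958, -0.0], [0.958, 0.287, 0.001], [0.001, -0.0, -1.0]]
force: [1.4, 0.3, 0.8]
grip_width: 0.0516
```

Emit:
move_arm --pt "0 0 0 0 0 0 0.4" --pt "0 0 0 0 0 0 0.4"

```text
t: 1.65
ee_pos: [0.5812, -0.0351, 0.2029]
ee_rot: [[-0.286, 0.958, -0.002], [0.958, 0.286, 0.001], [0.001, -0.001, -1.0]]
force: [-0.2, 0.0, -0.6]
grip_width: 0.0511
```

```bash
python3 - <<'E'
from h import *
f=grab('wrist','w1.png');o=manip.observe();print(o['t'],o['ee_pos'],o['ee_rot'].round(4).tolist(),o['force'],o['joint_pos'])
print(f['fx'],f['cx'],f['cy'],-np.array(f['R']).T@f['t'],np.round(f['R'],3).tolist())
E
```

```text
1.7 [ 0.58108987 -0.03443324  0.20331824] [[-0.2875, 0.9578, -0.0007], [0.9578, 0.2875, 0.0007], [0.0009, -0.0005, -1.0]] [0.74312007 0.1890683  0.02011839] [-1.56899488e-01  1.66060023e-01  1.33831571e+00  5.82620893e-04
  1.63804151e+00 -4.48477557e-01]
309.70691628693146 318.2109839522285 197.88140165443082 [0.5609436  0.03302976 0.34565836] [[0.958, 0.287, -0.002], [0.276, -0.92, 0.277], [0.078, -0.266, -0.961]]
```

View pics/w1.png

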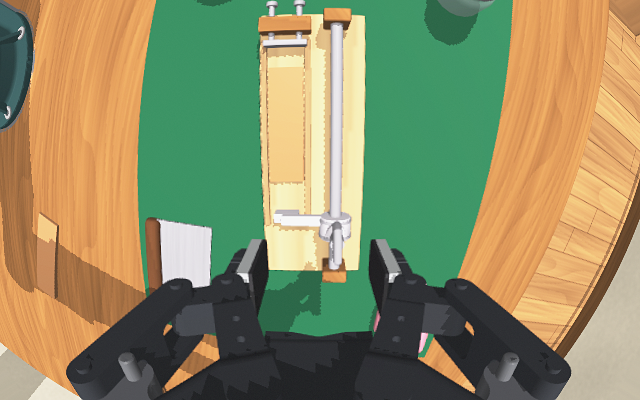

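The wrist view shows the fence facing at (285,43), the shim spanning v=65 to 182, the paddle front at v≈212, and the collar with its wing near (335,245). I'll zoom in to measure.

```bash
cat >> h.py <<'E'
def wray(f,u,v):
    R=np.array(f['R']);t=np.array(f['t']);x=(u-f['cx'])/f['fx'];y=(v-f['cy'])/f['fy'];r=np.hypot(x,y)
    d=np.array([x*np.sin(r)/r,y*np.sin(r)/r,np.cos(r)]);return -R.T@t,R.T@d
def wz(f,u,v,z):
    o,d=wray(f,u,v);return (o+d*(z-o[2])/d[2])[:2]
E
python3 - <<'E'
import cv2
im=cv2.imread('pics/w1.png')
a=cv2.resize(im[195:295,250:380],None,fx=6,fy=6,interpolation=cv2.INTER_CUBIC)
cv2.imwrite('pics/c2.png',a)
E
```

```text
(no output)
```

View pics/c2.png

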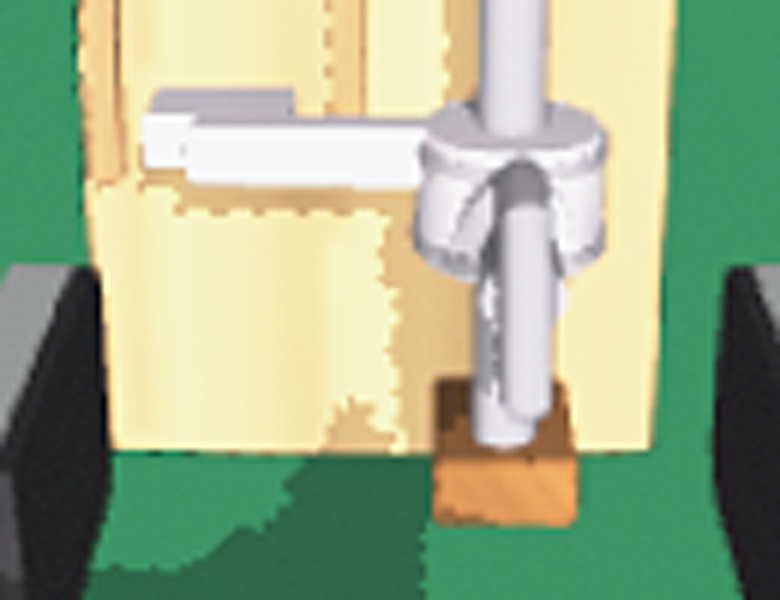

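The wing's top face runs from crop (527,205) to (528,418). I'll turn these into positions.

```bash
python3 - <<'E'
from h import *
f=np.load('pics/w1.npz')
def P(x,y,z): return wz(f,(x+.5)/6-.5+250,(y+.5)/6-.5+195,z)
th=np.radians(16.7)
# wrist-based jig: deck near corners, rod axis ends
def W(u,v,z): return wz(f,u,v,z)
z=.021
th,R,c,res=jigfit([((-.055,-.145),P(113,452,z)),((.055,-.145),P(652,452,z)),((.055,.145),W(364.5,16,z)),((-.055,.145),W(266,14,z))])
print('jig',c,np.degrees(th),res.round(4).tolist())
a=P(527,207,.099);b=P(527,416,.099)
print('wing',a,b,(a+b)/2,np.linalg.norm(a-b),'ang rel jig',np.degrees(np.arctan2(*(a-b)[::-1])-np.pi/2-th), R.T@((a+b)/2-c))
l=P(501,310,.099);r=P(551,310,.099);print('width',np.linalg.norm(l-r),R.T@((l+r)/2-c))
for n,p,zz in[('thick',(285,182),.029),('thin',(287,66),.025),('facing',(285,46),.035)]: print(n,R.T@(W(*p,zz)-c))
print('paddle',R.T@(P(225,90,.024)-c),R.T@(P(225,113,.042)-c))
w=(a+b)/2
o=manip.observe();d=np.r_[w,.2]-o['ee_pos'];print('tool delta',o['ee_rot'].T@d)
E
```

```text
jig [ 0.56728002 -0.00581908] 16.122760500462604 [[-0.0011, 0.0001], [0.0012, -0.0007], [0.003, 0.0021], [-0.0031, -0.0015]]
wing [ 0.60476217 -0.05713074] [ 0.61525843 -0.08939553] [ 0.6100103  -0.07326314] 0.03392916906832372 ang rel jig 1.8977907348874778 [ 0.02232069 -0.07665745]
width 0.007323310195390342 [ 0.02213669 -0.07597085]
thick [-0.03005987 -0.03514588]
thin [-0.0280538  0.0861065]
facing [-0.02927847  0.105479  ]
paddle [-0.0289124  -0.06735448] [-0.0271193  -0.06559897]
tool delta [-0.04550807  0.01653739  0.00327001]
```

Emit:
move_arm --pt "-0.024 0.008 0.0375 0 0 0 0.4" --pt "-0.0476 0.0155 0.075 0 0 0 0.4" --pt "-0.0476 0.0155 0.075 0 0 0 0.4" --pt "-0.0476 0.0155 0.075 0 0 0 0.4" --pt "-0.0476 0.0155 0.075 0 0 0 0.4"

```text
t: 2.33
ee_pos: [0.6109, -0.0753, 0.1314]
ee_rot: [[-0.288, 0.958, 0.004], [0.958, 0.288, -0.001], [-0.002, 0.004, -1.0]]
force: [-0.3, -0.2, 0.7]
grip_width: 0.0511
```

```bash
python3 - <<'E'
from h import *
f=grab('wrist','w2.png');o=manip.observe();print(o['t'],o['ee_pos'],o['ee_rot'].round(4).tolist(),o['force'])
im=cv2.imread('pics/w2.png')
cv2.imwrite('pics/c3.png',cv2.resize(im[190:390,220:420],None,fx=3,fy=3,interpolation=cv2.INTER_CUBIC))
E
```

```text
2.375 [ 0.61086634 -0.0755348   0.13117016] [[-0.2881, 0.9576, 0.0041], [0.9576, 0.2881, -0.0006], [-0.0018, 0.0038, -1.0]] [-0.18679655 -0.49896473  0.92602218]
```

View pics/c3.png

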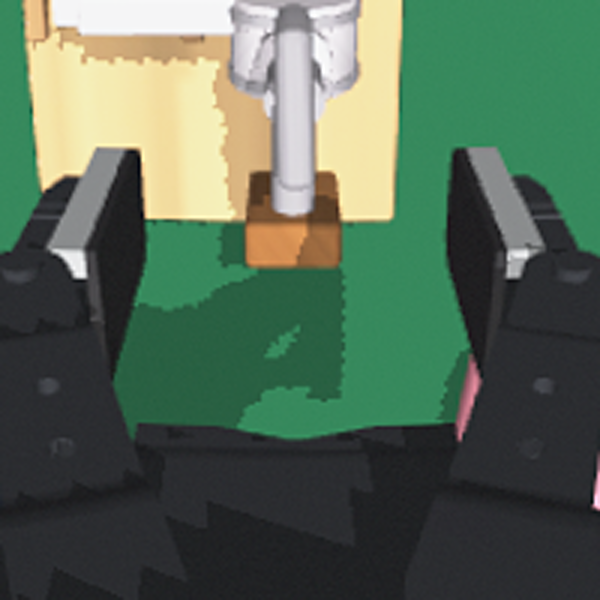

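```bash
python3 - <<'E'
from h import *
f=np.load('pics/w2.npz')
def P(x,y,z): return wz(f,(x+.5)/3-.5+220,(y+.5)/3-.5+190,z)
o=manip.observe()
for y0,y1 in((33,213),(33,190)):
    a=P(292,y0,.099);b=P(293,y1,.099);w=(a+b)/2
    print(w,np.linalg.norm(a-b),'ang',np.degrees(np.arctan2(*(a-b)[::-1]))-90,'tool delta',o['ee_rot'].T@(np.r_[w,.0]-o['ee_pos']))
print(np.linalg.norm(P(276,130,.099)-P(313,130,.099)))
im=cv2.imread('pics/w2.png')
col=im[190:270,316:320].mean(1).mean(1);print(col.round().astype(int).tolist())
E
```

```text
[ 0.61069481 -0.07653859] 0.03979817476677709 ang 17.036537506967576 tool delta [-0.00068053 -0.00094973  0.13116891]
[ 0.60990651 -0.07391861] 0.03432624548047588 ang 17.082964091866074 tool delta [ 0.00205547 -0.00094967  0.13116409]
0.007540289677344784
[175, 142, 126, 125, 128, 131, 133, 134, 132, 150, 185, 217, 217, 219, 220, 221, 221, 221, 221, 222, 221, 221, 221, 221, 221, 221, 221, 221, 221, 221, 221, 221, 221, 221, 221, 221, 221, 220, 221, 221, 221, 220, 221, 220, 220, 221, 220, 220, 220, 220, 220, 220, 220, 220, 220, 219, 219, 219, 219, 219, 221, 210, 186, 193, 223, 221, 220, 220, 220, 221, 223, 185, 115, 85, 111, 141, 155, 155, 153, 151]
```

Emit:
move_arm --pt "0.001 -0.001 0.03 0 0 0 0.4" --pt "0.001 -0.001 0.057 0 0 0 0.4" --pt "0.001 -0.001 0.057 0 0 0 0.4" --pt "0.001 -0.001 0.057 0 0 0 0.4" --pt "0.001 -0.001 0.057 0 0 0 0.4" --pt "0.001 -0.001 0.057 0 0 0 0.4"

```text
t: 3.12
ee_pos: [0.6096, -0.0759, 0.073]
ee_rot: [[-0.287, 0.958, 0.002], [0.958, 0.287, -0.0], [-0.001, 0.002, -1.0]]
force: [0.1, -0.2, 0.2]
grip_width: 0.0514
```

Emit:
move_arm --pt "0.001 0 0.002 0 0 0 0.7" --pt "0.001 0 0.002 0 0 0 1" --pt "0.001 0 0.002 0 0 0 1" --pt "0.001 0 0.002 0 0 0 1" --pt "0.001 0 0.002 0 0 0 1" --pt "0.001 0 0.002 0 0 0 1" --force 60

```text
t: 3.88
ee_pos: [0.6101, -0.0742, 0.0697]
ee_rot: [[-0.287, 0.958, 0.004], [0.958, 0.287, 0.001], [-0.0, 0.004, -1.0]]
force: [5.2, 0.9, -3.1]
grip_width: 0.0069
```

Emit:
move_arm --pt "0 0.001 0 0 0 -8 1" --pt "0 0.001 0 0 0 -16 1" --pt "0 0.001 0 0 0 -24 1" --pt "0 0.001 0 0 0 -30 1" --pt "0 0.001 0 0 0 -30 1"

```text
t: 4.5
ee_pos: [0.6099, -0.0744, 0.0696]
ee_rot: [[-0.727, 0.687, 0.001], [0.687, 0.727, 0.0], [-0.001, 0.001, -1.0]]
force: [2.4, 0.9, -0.4]
grip_width: 0.0071
```

Emit:
move_arm --pt "0 0 0 0 0 -9 1" --pt "0 0 0 0 0 -18 1" --pt "0 0 0 0 0 -27 1" --pt "0 0 0 0 0 -36 1" --pt "0 0 0 0 0 -40 1" --pt "0 0 0 0 0 -40 1" --pt "0 0 0 0 0 -40 1"

```text
t: 5.38
ee_pos: [0.6097, -0.0748, 0.0696]
ee_rot: [[-0.998, 0.06, 0.001], [0.06, 0.998, -0.001], [-0.001, -0.001, -1.0]]
force: [2.1, -1.4, -0.5]
grip_width: 0.0069
```

```bash
python3 - <<'E'
from h import *
f=grab('wrist','w3.png');o=manip.observe();print(o['t'],o['ee_pos'],o['ee_rot'].round(4).tolist(),o['force'],o['torque'],o['joint_pos'])
im=cv2.imread('pics/w3.png')
cv2.imwrite('pics/c4.png',cv2.resize(im[60:360,150:500],None,fx=2,fy=2,interpolation=cv2.INTER_CUBIC))
E
```

```text
5.425 [ 0.60972963 -0.07486645  0.06962121] [[-0.9982, 0.0596, 0.0007], [0.0596, 0.9982, -0.0008], [-0.0007, -0.0007, -1.0]] [ 2.39873383 -1.13992634 -1.47703118] [-0.39239571 -0.33276501 -0.01200408] [-2.14121563e-01  3.09354183e-01  1.43577621e+00 -6.12303546e-04
  1.39565831e+00 -1.72519290e+00]
```

View pics/c4.png

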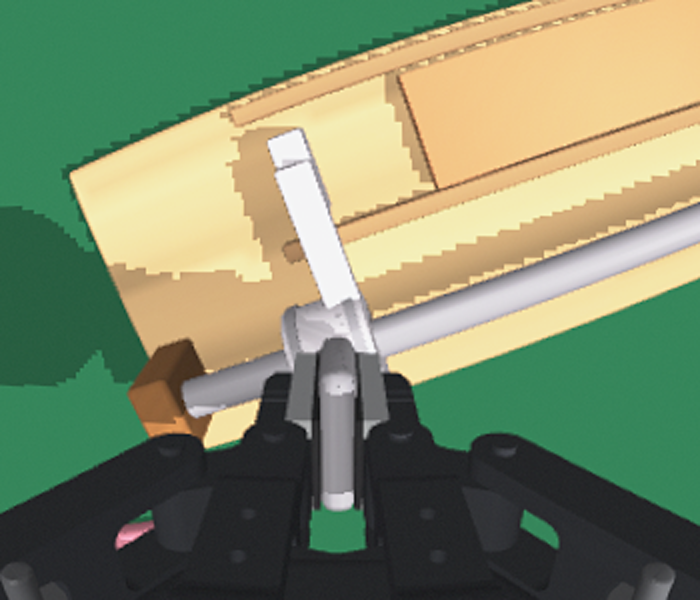

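The wing is still gripped at crop (338,420) and turned about 70°, and the collar hasn't moved. I'll slide along the rod with direction (0.342, 0.940) in tool axes.

Emit:
move_arm --pt "0.0017 0.0047 0 0 0 0 1" --pt "0.0034 0.0094 0 0 0 0 1" --pt "0.0051 0.0141 0 0 0 0 1" --pt "0.0068 0.0188 0 0 0 0 1" --pt "0.0082 0.0226 0 0 0 0 1" --pt "0.0089 0.0244 0 0 0 0 1"

```text
t: 6.18
ee_pos: [0.6021, -0.0492, 0.0696]
ee_rot: [[-0.998, 0.058, 0.0], [0.058, 0.998, 0.0], [-0.0, 0.0, -1.0]]
force: [3.0, -1.7, -0.2]
grip_width: 0.0072
```

Emit:
move_arm --pt "0.0007 0.0019 0 0 0 0 1" --pt "0.0014 0.0038 0 0 0 0 1" --pt "0.0021 0.0057 0 0 0 0 1" --pt "0.0028 0.0076 0 0 0 0 1" --pt "0.0035 0.0095 0 0 0 0 1" --pt "0.0042 0.0114 0 0 0 0 1" --pt "0.0049 0.0133 0 0 0 0 1" --pt "0.0056 0.0152 0 0 0 0 1" --pt "0.0056 0.0152 0 0 0 0 1"

```text
t: 7.3
ee_pos: [0.5974, -0.0336, 0.0696]
ee_rot: [[-0.998, 0.058, 0.0], [0.058, 0.998, 0.001], [-0.0, 0.001, -1.0]]
force: [5.3, -0.9, -1.0]
grip_width: 0.0068
```

```bash
python3 - <<'E'
from h import *
f=grab('wrist','w4.png');o=manip.observe();print(o['t'],o['ee_pos'],o['force'])
im=cv2.imread('pics/w4.png')
cv2.imwrite('pics/c5.png',cv2.resize(im[30:330,250:640],None,fx=2,fy=2,interpolation=cv2.INTER_CUBIC))
E
```

```text
7.35 [ 0.59742494 -0.03365938  0.06962695] [ 5.32677388 -0.36973039 -0.84831657]
```

View pics/c5.png

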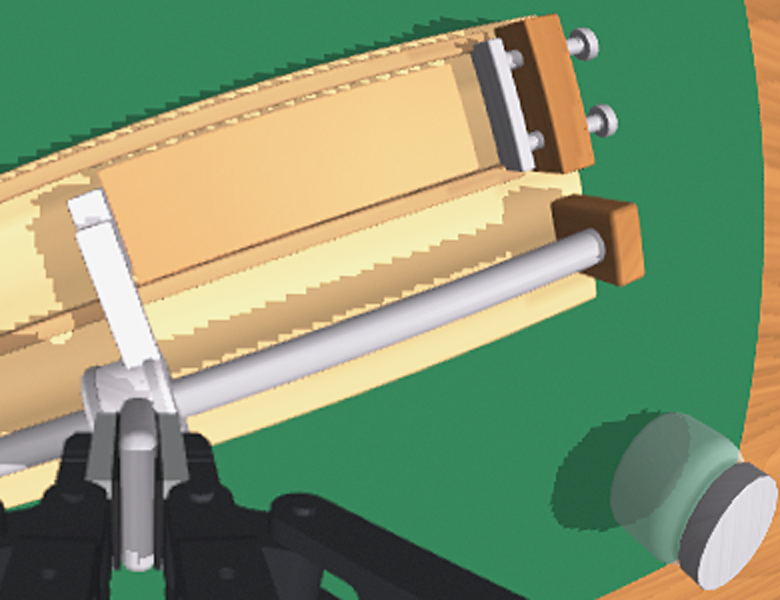

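The paddle is touching the shim at crop (115,210). The thin end is at about (467,110) and the facing front at (500,110). I'll compute the remaining gap.

```bash
python3 - <<'E'
from h import *
f=np.load('pics/w4.npz')
def P(x,y,z): return wz(f,(x+.5)/2-.5+250,(y+.5)/2-.5+30,z)
yd=np.array([-.2857,.9583])
a=P(467,115,.025);b=P(499,115,.035);c=P(120,225,.029)
print('thin',a@yd,'facing',b@yd,'gap',(b-a)@yd,'thick',c@yd,(a-c)@yd,'gap by thick',(b-c)@yd-.12)
E
```

```text
thin -0.06944234156456185 facing -0.06311070795503575 gap 0.006331633609526113 thick -0.189296623269796 0.11985428170523413 gap by thick 0.006185915314760232
```

Emit:
move_arm --pt "0 0.001 0 0 0 0 1" --pt "0 0.002 0 0 0 0 1" --pt "0.0003 0.003 0 0 0 0 1" --pt "0.0007 0.004 0 0 0 0 1" --pt "0.0007 0.004 0 0 0 0 1"

```text
t: 7.98
ee_pos: [0.5965, -0.03, 0.0696]
ee_rot: [[-0.998, 0.058, -0.001], [0.058, 0.998, 0.0], [0.001, 0.0, -1.0]]
force: [1.6, -1.0, 1.1]
grip_width: 0.0069
```

Emit:
move_arm --pt "0.0002 0.0005 0 0 0 0 1" --pt "0.0003 0.0009 0 0 0 0 1" --pt "0.0005 0.0014 0 0 0 0 1" --pt "0.0005 0.0014 0 0 0 0 1"

```text
t: 8.48
ee_pos: [0.5961, -0.0287, 0.0696]
ee_rot: [[-0.998, 0.058, -0.001], [0.058, 0.998, -0.0], [0.001, -0.0, -1.0]]
force: [1.0, -1.7, 2.3]
grip_width: 0.0067
```

Emit:
move_arm --pt "0.0002 0.0005 0 0 0 0 1" --pt "0.0003 0.0009 0 0 0 0 1" --pt "0.0003 0.0009 0 0 0 0 1"

```text
t: 8.85
ee_pos: [0.5959, -0.0278, 0.0696]
ee_rot: [[-0.998, 0.058, -0.001], [0.058, 0.998, -0.0], [0.001, -0.0, -1.0]]
force: [-0.7, -2.1, 3.5]
grip_width: 0.0069
```

Emit:
move_arm --pt "0.0001 0.0005 0 0 0 0 1" --pt "0.0003 0.0009 0 0 0 0 1" --pt "0.0003 0.0009 0 0 0 0 1"

```text
t: 9.22
ee_pos: [0.5956, -0.0268, 0.0696]
ee_rot: [[-0.998, 0.058, -0.001], [0.058, 0.998, 0.0], [0.001, -0.0, -1.0]]
force: [-3.0, -3.3, 4.4]
grip_width: 0.007
```

Emit:
move_arm --pt "0.0005 0.0003 0 0 0 0 1" --pt "0.0008 0.0007 0 0 0 0 1" --pt "0.0008 0.0007 0 0 0 0 1"

```text
t: 9.6
ee_pos: [0.5954, -0.026, 0.0696]
ee_rot: [[-0.998, 0.058, 0.001], [0.058, 0.998, 0.0], [-0.001, 0.0, -1.0]]
force: [-0.9, -2.4, 2.3]
grip_width: 0.0069
```

Emit:
move_arm --pt "0.0002 0.0005 0 0 0 0 1" --pt "0.0004 0.0009 0 0 0 0 1" --pt "0.0004 0.0009 0 0 0 0 1"

```text
t: 9.98
ee_pos: [0.595, -0.025, 0.0696]
ee_rot: [[-0.998, 0.058, 0.001], [0.058, 0.998, 0.0], [-0.001, 0.0, -1.0]]
force: [-0.3, -1.4, 2.9]
grip_width: 0.007
```

Emit:
move_arm --pt "0.0002 0.0005 0 0 0 0 1" --pt "0.0004 0.0009 0 0 0 0 1" --pt "0.0004 0.0009 0 0 0 0 1"

```text
t: 10.35
ee_pos: [0.5948, -0.0242, 0.0696]
ee_rot: [[-0.998, 0.058, 0.001], [0.058, 0.998, -0.0], [-0.001, -0.0, -1.0]]
force: [0.2, -2.9, 2.8]
grip_width: 0.007
```

Emit:
move_arm --pt "0.0002 0.0005 0 0 0 0 1" --pt "0.0002 0.0005 0 0 0 0 1" --pt "0.0002 0.0005 0 0 0 0 1"

```text
t: 10.72
ee_pos: [0.5947, -0.0241, 0.0696]
ee_rot: [[-0.998, 0.058, 0.001], [0.058, 0.998, -0.001], [-0.001, -0.001, -1.0]]
force: [2.2, -4.0, 0.9]
grip_width: 0.007
```

Emit:
move_arm --pt "0.0002 0.0005 0 0 0 0 1" --pt "0.0002 0.0005 0 0 0 0 1"

```text
t: 10.98
ee_pos: [0.5946, -0.024, 0.0696]
ee_rot: [[-0.998, 0.058, 0.001], [0.058, 0.998, -0.001], [-0.001, -0.001, -1.0]]
force: [3.8, -4.9, 1.4]
grip_width: 0.0063
```

Emit:
move_arm --pt "0.0002 0.0007 0 0 0 0 1" --pt "0.0002 0.0007 0 0 0 0 1"

```text
t: 11.22
ee_pos: [0.5946, -0.0238, 0.0696]
ee_rot: [[-0.998, 0.058, 0.002], [0.058, 0.998, -0.002], [-0.002, -0.002, -1.0]]
force: [3.2, -7.1, 1.7]
grip_width: 0.0072
```

Emit:
move_arm --pt "0.0002 0.0007 0 0 0 0 1" --pt "0.0002 0.0007 0 0 0 0 1" --pt "0.0002 0.0007 0 0 0 0 1" --pt "0.0002 0.0007 0 0 0 0 1" --pt "0.0002 0.0007 0 0 0 0 1"

```text
t: 11.85
ee_pos: [0.5946, -0.0237, 0.0696]
ee_rot: [[-0.998, 0.059, 0.002], [0.059, 0.998, -0.003], [-0.002, -0.003, -1.0]]
force: [4.5, -7.8, -0.5]
grip_width: 0.0068
```

```bash
python3 - <<'E'
from h import *
f=grab('wrist','w5.png');o=manip.observe();print(o['t'],o['ee_pos'],o['force'],o['ee_rot'].round(3).tolist())
yd=np.array([-.2857,.9583]);print(o['force'][:2]@yd)
im=cv2.imread('pics/w5.png')
cv2.imwrite('pics/c6.png',cv2.resize(im[30:330,250:640],None,fx=2,fy=2,interpolation=cv2.INTER_CUBIC))
E
```

```text
11.9 [ 0.59458733 -0.02372224  0.06964816] [ 4.66650511 -8.16854583  0.53593329] [[-0.998, 0.059, 0.002], [0.059, 0.998, -0.003], [-0.002, -0.003, -1.0]]
-9.161137980605217
```

View pics/c6.png

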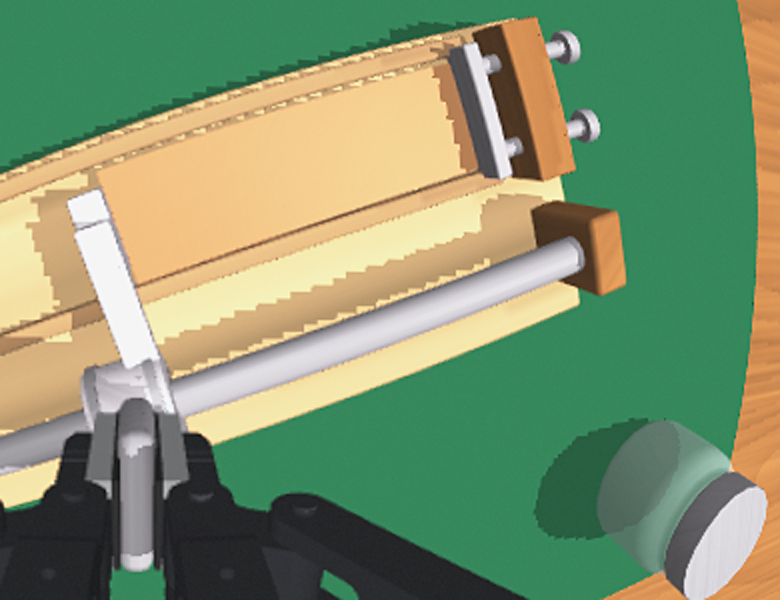

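The shim's thin end now meets the facing at (460,110), the paddle bears on the thick end, and the push is about 7 N after friction. I'll tighten in stages.

Emit:
move_arm --pt "0 0 0 0 0 8 1" --pt "0 0 0 0 0 16 1" --pt "0 0 0 0 0 20 1"

```text
t: 12.28
ee_pos: [0.5946, -0.0235, 0.0696]
ee_rot: [[-0.917, 0.399, 0.002], [0.399, 0.917, -0.003], [-0.003, -0.002, -1.0]]
force: [3.9, -6.9, 0.7]
grip_width: 0.0072
```

Emit:
move_arm --pt "0 0 0 0 0 9 1" --pt "0 0 0 0 0 18 1" --pt "0 0 0 0 0 25 1" --pt "0 0 0 0 0 25 1"

```text
t: 12.78
ee_pos: [0.5948, -0.0232, 0.0696]
ee_rot: [[-0.664, 0.748, 0.002], [0.748, 0.664, -0.002], [-0.003, 0.0, -1.0]]
force: [4.8, -6.8, 0.0]
grip_width: 0.0069
```

Emit:
move_arm --pt "0 0 0 0 0 8 1" --pt "0 0 0 0 0 16 1" --pt "0 0 0 0 0 24 1" --pt "0 0 0 0 0 25 1" --pt "0 0 0 0 0 25 1"

```text
t: 13.4
ee_pos: [0.595, -0.023, 0.0696]
ee_rot: [[-0.286, 0.958, 0.003], [0.958, 0.286, -0.002], [-0.003, 0.002, -1.0]]
force: [5.2, -6.6, -0.4]
grip_width: 0.007
```

```bash
python3 - <<'E'
from h import *
o=manip.observe();print(o['t'],o['ee_pos'],o['force'],o['torque'],o['ee_rot'].round(3).tolist(),o['force'][:2]@np.array([-.2857,.9583]))
E
```

```text
13.4 [ 0.59500141 -0.0229862   0.06958307] [ 5.20268016 -6.55194634 -0.39171642] [-1.12215061 -0.78321312 -0.02506361] [[-0.286, 0.958, 0.003], [0.958, 0.286, -0.002], [-0.003, 0.002, -1.0]] -7.765135903107963
```

Emit:
move_arm --pt "0 0 0 0 0 4 1" --pt "0 0 0 0 0 4 1" --pt "0 0 0 0 0 4 1"

```text
t: 13.78
ee_pos: [0.5951, -0.023, 0.0696]
ee_rot: [[-0.222, 0.975, 0.003], [0.975, 0.222, -0.003], [-0.003, 0.002, -1.0]]
force: [5.5, -7.3, -0.4]
grip_width: 0.0069
```

```bash
python3 - <<'E'
from h import *
o=manip.observe();print(o['t'],o['ee_pos'],o['force'],o['torque'],o['ee_rot'].round(3).tolist(),o['force'][:2]@np.array([-.2857,.9583]))
E
```

```text
13.775 [ 0.59507704 -0.02300931  0.06963321] [ 5.51734833 -7.28118389 -0.36809692] [-1.13372048 -0.834141    1.02699843] [[-0.222, 0.975, 0.003], [0.975, 0.222, -0.003], [-0.003, 0.002, -1.0]] -8.553864937374874
```

The torque rose to 1.0 Nm, so the screw is at its tight stop. I'll ease the load and open.

Emit:
move_arm --pt "-0.001 0 0 0 0 -2 1" --pt "-0.0018 0.0005 0 0 0 -3 1" --pt "-0.0018 0.0005 0 0 0 -3 1"

```text
t: 14.15
ee_pos: [0.5951, -0.0232, 0.0696]
ee_rot: [[-0.27, 0.963, 0.001], [0.963, 0.27, 0.0], [0.0, 0.001, -1.0]]
force: [3.7, -2.7, 0.8]
grip_width: 0.0067
```

```bash
python3 - <<'E'
from h import *
o=manip.observe();print(o['t'],o['ee_pos'],o['force'],o['torque'],o['force'][:2]@np.array([-.2857,.9583]))
E
```

```text
14.15 [ 0.59511327 -0.02322396  0.06958888] [ 3.67673388 -2.66238488  0.82963637] [-0.57390804 -0.59718946  0.26468834] -3.601806298252153
```

Now I'll open to about 50 mm, then lift.

Emit:
move_arm --pt "0 0.001 0 0 0 0 0.5" --pt "0 0.001 0 0 0 0 0.4" --pt "0 0.001 0 0 0 0 0.4" --pt "0 0.001 0 0 0 0 0.4" --pt "0 0.001 -0.03 0 0 0 0.4" --pt "0 0.001 -0.08 0 0 0 0.4" --pt "0 0.001 -0.12 0 0 0 0.4" --pt "0 0.001 -0.12 0 0 0 0.4" --pt "0 0.001 -0.12 0 0 0 0.4" --pt "0 0.001 -0.12 0 0 0 0.4"

```text
t: 15.4
ee_pos: [0.5946, -0.023, 0.1873]
ee_rot: [[-0.27, 0.963, -0.004], [0.963, 0.27, 0.001], [0.002, -0.004, -1.0]]
force: [-0.4, 0.5, 0.9]
grip_width: 0.0514
```

```bash
python3 - <<'E'
from h import *
f=grab('wrist','w6.png');o=manip.observe();print(o['t'],o['ee_pos'],o['force'])
im=cv2.imread('pics/w6.png')
cv2.imwrite('pics/c7.png',cv2.resize(im[60:300,220:420],None,fx=2.5,fy=2.5,interpolation=cv2.INTER_CUBIC))
E
```

```text
15.45 [ 0.59473726 -0.0230127   0.18739354] [-0.24541593  0.80516297  0.76527326]
```

View pics/c7.png

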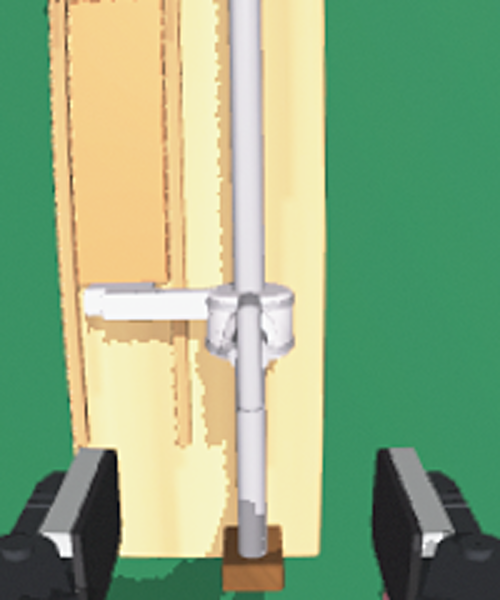

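The wing lies along the rod (crop 250,360), the paddle touches the thick end at (120,287), and the gripper is clear. I'll hand in now.

```bash
python3 - <<'E'
from h import *
print(manip.job_done())
E
```

```text
the job is handed in; nothing more can be done
None
```

The shim is clamped against the fence facing and the job is handed in. It took about 15.5 s of the allowed 54 s, and no verdict was reported.

- **Loosening:** I gripped the wing and turned it about 70° counter-clockwise. The collar stayed within about 1 mm of its place.
- **Seating the shim:** I slid the collar about 53 mm until the shim met the facing. I then held a push of about 7 N on the shim for over half a second. That figure is the roughly 9 N measured along the rod less 2 N of friction. The wrist readings along the rod peaked at about 9 N.
- **Tightening:** I turned the screw back until the torque rose to 1.0 Nm at its end stop, with the collar still pressed on the shim. Then I eased the load, opened the gripper and lifted clear.

**Last checks:** The final picture shows the wing lined up with the rod, the paddle touching the shim's thick end and the gripper free of everything. I did not look at the thin end again after releasing; it was last seen at the facing under the push. I also did not re-measure the bystanders, but nothing came near them.

**Disagreement:** The top and wrist cameras differed by about 4 mm on where the jig and wing are. I relied mainly on the close wrist view and the measured forces.

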